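Set a bracket plate to the scribed line and clamp it

TASK

Gently push the loose aluminium bracket plate square against the long fence of the marking-out jig, then slide it along, keeping it pressed against the fence, until its leading edge meets the yellow scribed line. Then press the red clamp knob down by feel, gently, until the rubber foot bears on the plate and holds it, and leave everything there with the other things on the bench undisturbed.

Things in the scene. Friction and masses are not known exactly. Their poses are not given: they have to be found in the camera images.
- jig: fixed marking-out jig: dark steel base 260 (x) x 360 (y) x 15 mm, its flat top 15 mm above the table. Origin: centre of its underside, on the table. Its x points across the base to the fence (away from the robot), its y along the fence
- fence: fixed straight aluminium fence on the jig's base, 20 (x) x 340 (y) x 22 mm high, along y; origin: centre of its underside, on the base's top; axes as the jig's
- fence_face (a point): middle of the lower edge of the fence's working face, the face towards the robot; axes as the jig's. It is at x = 70 mm, y = 0, z = 15 mm of the jig
- line (a point): a point on the yellow scribed line (2.4 mm wide), on the base's top, at x = -30, y = -90, z = 15 mm of the jig; axes as the jig's. The line runs along the jig's x, square to the fence, up to its face; a yellow mark on top of the fence continues it. Nothing stops the plate there
- plate: loose flat aluminium plate, 110 (x) x 140 (y) x 10 mm, 0.25 to 0.5 kg, black hole marks; lies on the base on the +y side of the line, some cm off the fence, a little askew; slides with dry friction (1 to 4 N). Too wide to grip. Origin: centre of its underside. Its +x long edge goes against the fence; its -y short edge is the leading edge that must meet the line
- plate_edge (a point): middle of the plate's leading (-y) edge, at its underside; 70 mm from the plate's origin; axes as the plate's
- clamp: clamp plunger with a red round knob (40 mm across, 12 mm thick) on top. Origin: centre of the knob's flat top, at x = 35, y = -45 mm of the jig. It slides only straight down; about 6 N of friction holds it wherever it is left (some 4 N on the knob moves it). Fully up, its top is 147 mm above the table; travel 42 mm. Under the arm it carries a screwed foot with a rubber pad 22 mm across
- clamp_foot_axis (a point): the point on the base's top straight below the clamp's foot. How far the foot is screwed out (0 to 18 mm) is not measured: with the plate beneath, the pad meets it with the knob's top somewhere from 117 to 135 mm above the table. From first touch the pad yields about 1 mm for each 5 N, up to 4 mm, then is solid
- clamp_arm (a point): end nearest the robot of the fixed blue clamp arm, at the middle of its top; at x = 18, y = -45, z = 92 mm of the jig. The arm is 30 mm wide in y, 18 mm thick (underside 74 mm above the table), and runs in +x to a blue post behind the fence that ends at x = 123 mm
- cup: steel bearing cup (ring), 38 mm across, 14 mm high, lying on the jig's base at its -y end, near the robot's side; to be left alone. Origin: centre of its underside
- tin: black jar with a paper label, 84 mm across, 100 mm high, on the table; to be left alone. Origin: centre of its underside
- wrench: steel wrench lying on the table; to be left alone
- carton: small blue box, 50 x 70 x 35 mm, on the table; to be left alone. Origin: centre of its underside
- sprocket: dark steel chain sprocket, 160 mm across, 34 mm high, lying flat on the table; to be left alone. Origin: centre of its underside
- bush: upright steel tube, 32 mm across, 60 mm high, on the table; to be left alone. Origin: centre of its underside
- driver: screwdriver lying on the table; to be left alone
There are look-alikes about, which are no part of the job. Of the things that look like the plate, the smaller one is meant.

How it is judged:
By the outcome, as a careful person would: the job done as asked, in the order asked, and still so for the second after the job is handed in, with the robot touching nothing.
It also fails if it takes over 72 s, if anything falls off the work surface, if the arm or the gripper's body presses on something with over 40 N, if the wrist force passes 120 N, or if a joint passes its speed limit or range.

ROBOT

A 6-joint arm with a two-finger parallel gripper is mounted at the origin on the work surface. World frame = base frame: x ahead of the robot, y to its left, z up, the work surface at z = 0. Lengths are in m, angles in rad, forces in N, time in s.
With the tool pointing down it reaches from about 0.3 to 0.875 m from the base axis. Payload 6.4 kg.
Tool frame: the origin (TCP) lies midway between the tips of the shut fingers; the grasp point (between the pads) lies 19 mm behind it; z points along the fingers, y is the line along which they close (so a half turn about z gives the same grasp; the last joint's range is limited). The gripper opens to 85 mm and grips with 20 to 120 N. Pads are 22 mm wide; open, the fingers measure 114 mm over their backs; the gripper's body (76 mm by 85 mm) begins 54 mm behind the grasp point. The pads swing forward as they close: fully open they stand 13 mm farther back than shut.
Start: joints at [-1.404, 0.181, 1.607, -0, 1.354, -0.206], TCP at [0.209, -0.536, 0.231] pointing down, gripper open.
Joint ranges: [-2.99, 2.99], [-0.89, 2.07], [0.3, 2.58], [-1.14, 4.28], [0, 2.63], [-3.12, 3.12]. Speed limits (rad/s): [2.57, 2.57, 3.01, 3.14, 3.14, 3.14].

INTERFACE

Orientations are given as a unit quaternion [w, x, y, z].
In Python, from bench import sensors, vision, ctrl gives the robot as it stands.
- The arm moves only by the tool carry_out, never from a script. Its argument "deltas" is text: rows parted by semicolons, each of 7 numbers parted by spaces: the shift along the tool's x, y, z in mm, then the turn, a rotation vector about the tool's x, y, z in rad, then the closure, from 0 (fully open) to 1 (shut). In form: tx ty tz ax ay az claw; .... A call has 1 to 12 rows; each row is the pose to reach, as a shift and turn from the pose commanded when the call began, along the tool's axes at that moment; what a row does not reach only later rows make up. A row lasts 1/8 s, in which the tool goes at most 62.5 mm and 10.7 degrees, less where a joint would pass 70% of its speed; a pose out of reach is approached as far as the arm can. A call with a gripper value outside its range is refused whole. The fingers move at their own pace and stop on an object; the grip force is fixed at half the most. Time passes only in rows, so rows that repeat a pose let the fingers close. It gives the time, the measured TCP pose, the force, the opening and the grip force at its end, in the units of the state.
- sensors.get_obs(): the state, without advancing time (a new reading comes with each control period).
- vision.camera(name): name is "scene" or "top" or "wrist"; returns the picture (420x560x3 uint8, blue, green, red); there is no depth.
- vision.camera_model(name): a dict with "K" (3x3 intrinsics, pixels), "extrinsics" (4x4, takes a point from world to camera coordinates); the wrist camera has in their place "hand_eye" (4x4, takes a point from camera to tool coordinates, whose origin is the TCP and whose axes are the flange's). Camera axes: x right, y down, z forward; pixel columns grow to the right and rows downward; lengths in m; the calibration is good to about 2 mm. The wrist camera is an equidistant fisheye: a pixel r from the principal point sees the ray r / f radians off the axis. A picture is of the moment at which its call begins: read the wrist's pose just before it. camera_model takes no time and is no camera call.
- ctrl.hand_in(): hands the job in; it is judged then, once.
The state is a dict: "time_s": time; "q": joint angles; "dq": joint speeds; "joint_efforts": joint torques, N m; "eef_pos": TCP position; "eef_rot": TCP orientation; "wrist_force": force on the tool from outside, world axes, zero at the start; "torque": the same for the moment, N m; "opening": opening from 0.0 (shut) to 1.0 (fully open); "grasp_force": force on a finger pad.
Only numpy, scipy, OpenCV 4.12 (cv2) and the standard library are available. Lean on these libraries where they do the work, as an engineer would, in place of code of your own. Each camera call takes 0.05 s, during which the arm holds its last target. There are 200 camera calls.

## Working session

There is one attempt and no reset: what is moved stays moved. The work goes in short steps, Python scripts to look and compute and a tool call to move; the robot and the scene stay as the last step left them, time stands still between calls to the robot, and variables do not carry over. Pictures are saved under pics/ and viewed, at most 15 in all, crops included, and the job is handed in when it is done.

Besides the shell and the picture viewer there is one more tool, called after ">>>" by a JSON object that holds its "api" and its "payload". carry_out: Moves the arm, as the interface text tells. Its arguments: {"type":"object","properties":{"deltas":{"type":"string"}},"required":["deltas"]}

```bash
mkdir -p pics; ls; python3 - <<'E'
from bench import sensors, vision
import cv2,numpy as np
np.set_printoptions(precision=4,suppress=True)
print(sensors.get_obs())
for n in("scene","top","wrist"):
    cv2.imwrite(f"pics/{n}0.png",vision.camera(n)); print(n,vision.camera_model(n))
E
```

```text
pics
{'time_s': 0.0, 'q': array([-1.4043,  0.1815,  1.608 ,  0.    ,  1.3538, -0.2063]), 'dq': array([ 0.0004,  0.0007,  0.0002, -0.0004,  0.001 ,  0.0013]), 'joint_efforts': array([ -0.0004, -44.4878, -35.1337,  -0.0003,   0.0091,   0.    ]), 'eef_pos': array([ 0.2093, -0.535 ,  0.2304]), 'eef_rot': array([-0.0009,  0.9827,  0.1853,  0.    ]), 'wrist_force': array([ 0.4672, -0.3128, -0.3287]), 'torque': array([0.0293, 0.0129, 0.0363]), 'grasp_force': 0.0, 'opening': 1.0043887292099194}
scene {'K': array([[505.4033,   0.    , 276.4458],
       [  0.    , 505.4033, 217.9301],
       [  0.    ,   0.    ,   1.    ]]), 'extrinsics': array([[ 0.6571,  0.7537,  0.0102, -0.2926],
       [ 0.5676, -0.4858, -0.6647, -0.1695],
       [-0.496 ,  0.4426, -0.747 ,  1.6063],
       [ 0.    ,  0.    ,  0.    ,  1.    ]])}
top {'K': array([[446.8087,   0.    , 272.7503],
       [  0.    , 446.8087, 204.7019],
       [  0.    ,   0.    ,   1.    ]]), 'extrinsics': array([[ 0.0031, -0.9998,  0.0188, -0.0317],
       [-0.9967, -0.0046, -0.0807,  0.4643],
       [ 0.0807, -0.0185, -0.9966,  1.4102],
       [ 0.    ,  0.    ,  0.    ,  1.    ]])}
wrist {'K': array([[325.1923,   0.    , 276.0501],
       [  0.    , 325.1923, 208.8014],
       [  0.    ,   0.    ,   1.    ]]), 'hand_eye': array([[-0.0001, -0.955 , -0.2965,  0.0759],
       [ 1.    ,  0.0001, -0.0004,  0.0005],
       [ 0.0004, -0.2965,  0.955 , -0.142 ],
       [ 0.    ,  0.    ,  0.    ,  1.    ]])}
```

View pics/scene0.png

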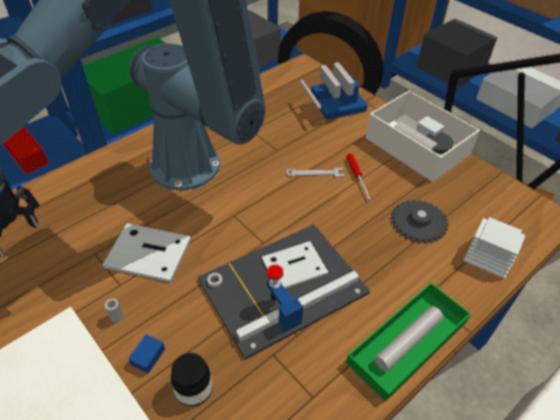

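View pics/top0.png

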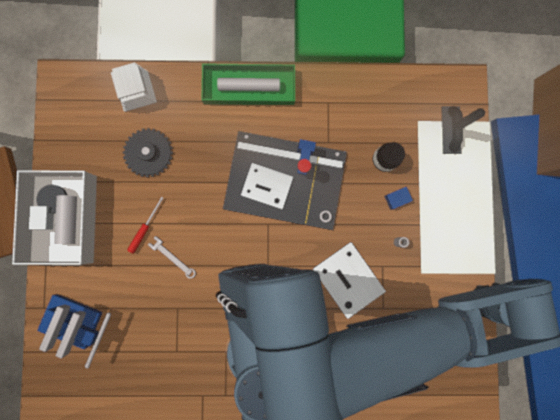

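The scene shot has the jig at about (285,285) with the plate at (293,265), the red knob at (275,272) and the cup at (214,280). In the top shot, the jig is at (286,180), the plate at (267,186), the knob at (304,166), the line near x=311 and the cup at (325,215). The larger look-alike is at (349,281).

```bash
cat > h.py <<'E'
import numpy as np, cv2
from bench import sensors, vision
from scipy.spatial.transform import Rotation as R
np.set_printoptions(precision=4,suppress=True)
def ray(name,uv):
    m=vision.camera_model(name);E=m["extrinsics"]
    uv=np.atleast_2d(uv).astype(float)
    d=np.c_[uv,np.ones(len(uv))]@np.linalg.inv(m["K"]).T@E[:3,:3]
    return -E[:3,:3].T@E[:3,3],d
def plane(name,uv,z):
    c,d=ray(name,uv); return c+d*((z-c[2])/d[:,2])[:,None]
def project(name,P):
    m=vision.camera_model(name);E=m["extrinsics"]
    p=(np.atleast_2d(P)@E[:3,:3].T+E[:3,3])@m["K"].T
    return p[:,:2]/p[:,2:]
def blobs(mask,amin):
    n,l,s,c=cv2.connectedComponentsWithStats(mask.astype(np.uint8))
    return [(l==i,s[i],c[i]) for i in range(1,n) if s[i,4]>=amin]
def quad(m):
    cn=max(cv2.findContours(m.astype(np.uint8),cv2.RETR_EXTERNAL,cv2.CHAIN_APPROX_NONE)[0],key=cv2.contourArea)
    return cn,cv2.minAreaRect(cn)
E
python3 - <<'E'
from h import *
t=cv2.imread("pics/top0.png"); s=cv2.imread("pics/scene0.png")
a=cv2.resize(t[120:240,212:360],None,fx=4,fy=4,interpolation=cv2.INTER_CUBIC)
b=cv2.resize(s[215:360,190:380],None,fx=4,fy=4,interpolation=cv2.INTER_CUBIC)
cv2.imwrite("pics/tc.png",a);cv2.imwrite("pics/sc.png",b)
E
```

```text
(no output)
```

View pics/tc.png

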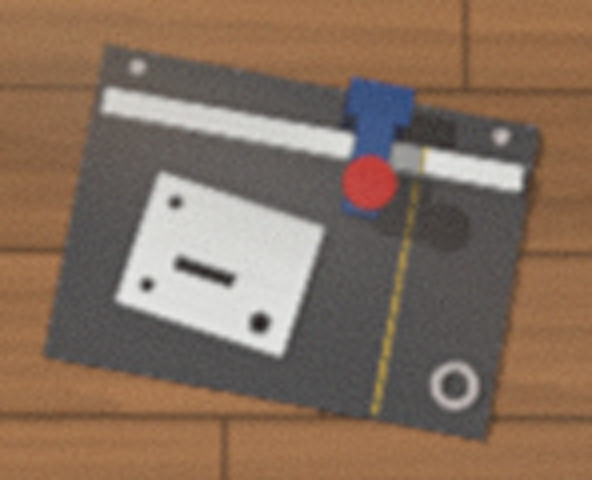

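View pics/sc.png

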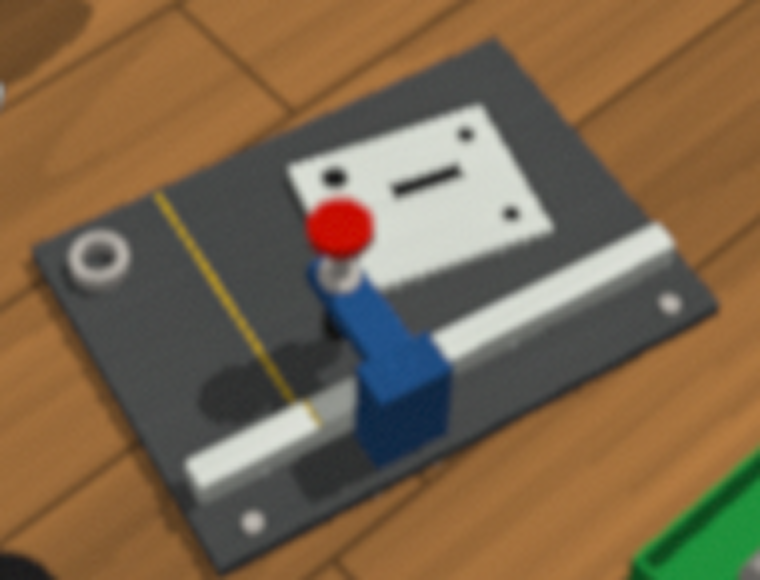

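The crops show the jig's corners, the line running from (375,410) to (422,155) in the top crop, and the plate about 8° askew, clear of the clamp foot. Next I'll measure everything.

```bash
cat >> h.py <<'E'
def warp(name,img,z,jo=(0.50,-0.03),half=0.25,s=0.0005):
    """metric plan view: pixel (col,row) -> world, by homography of plane z"""
    n=int(2*half/s); w=np.array([[jo[0]+half,jo[1]+half],[jo[0]+half,jo[1]-half],[jo[0]-half,jo[1]-half],[jo[0]-half,jo[1]+half]])
    H=cv2.getPerspectiveTransform(project(name,np.c_[w,np.full(4,z)]).astype(np.float32),np.float32([[0,0],[n,0],[n,n],[0,n]]))
    return cv2.warpPerspective(img,H,(n,n),flags=cv2.INTER_CUBIC), lambda p:np.c_[jo[0]+half-p[:,1]*s, jo[1]+half-p[:,0]*s]
def rect(P):
    c,(a,b),_=r=cv2.minAreaRect(P.astype(np.float32)); q=cv2.boxPoints(r)
    e=[q[1]-q[0],q[2]-q[1]]; l=max(e,key=np.linalg.norm)
    l=l if l[1]>0 else -l
    return np.array(c),(a,b),np.arctan2(-l[0],l[1])  # yaw, long edge = +y
def jig_plate(name,img):
    out={}
    w,f=warp(name,img,0.015); hsv=cv2.cvtColor(w,cv2.COLOR_BGR2HSV)
    dark=(hsv[...,1]<70)&(hsv[...,2]<120)
    dark=cv2.morphologyEx(dark.astype(np.uint8),cv2.MORPH_OPEN,np.ones((9,9)))
    m,_,_=max(blobs(dark,5000),key=lambda b:b[1][4])
    cn,_=quad(m); out['jig']=rect(f(cn[:,0].astype(float)))
    w,f=warp(name,img,0.025); hsv=cv2.cvtColor(w,cv2.COLOR_BGR2HSV)
    wh=(hsv[...,1]<60)&(hsv[...,2]>135)
    for m,st,c in blobs(wh,8000):
        cn,_=quad(m); q=f(cn[:,0].astype(float)); r=rect(q); out[f'w{int(c[0])},{int(c[1])}']=r
    w,f=warp(name,img,0.015); hsv=cv2.cvtColor(w,cv2.COLOR_BGR2HSV)
    y=(hsv[...,0]>17)&(hsv[...,0]<35)&(hsv[...,1]>110)
    ys=[(f(np.argwhere(m)[:,::-1].astype(float))) for m,st,c in blobs(y,150)]
    out['yellow']=[(len(p),p.mean(0)) for p in ys]
    return out
E
python3 - <<'E'
from h import *
for n in("top","scene"):
    img=cv2.imread(f"pics/{n}0.png")
    for k,v in jig_plate(n,img).items(): print(n,k,v)
    h=cv2.cvtColor(img,cv2.COLOR_BGR2HSV)
    red=((h[...,0]<8)|(h[...,0]>172))&(h[...,1]>150)
    for m,st,c in blobs(red,60): print('red',c,st[4], plane(n,c,0.147))
E
```

```text
top jig (array([ 0.5195, -0.0644]), (0.3611125349998474, 0.2078501135110855), np.float32(-0.18795656))
top w470,221 (array([ 0.6393, -0.0158]), (0.20707674324512482, 0.024024464190006256), np.float32(-0.18462057))
top w845,291 (array([ 0.6048, -0.2   ]), (0.10858185589313507, 0.023597445338964462), np.float32(-0.18141493))
top w460,447 (array([ 0.5254, -0.0099]), (0.14274652302265167, 0.11323201656341553), np.float32(-0.32000527))
top w908,928 (array([ 0.2987, -0.2175]), (0.09649999439716339, 0.12399999797344208), np.float32(0.0))
top yellow [(208, array([ 0.5302, -0.157 ])), (155, array([ 0.5125, -0.1536])), (239, array([ 0.4941, -0.1504])), (1333, array([ 0.4461, -0.1412]))]
red [304.0645 165.1613] 124 [[ 0.571  -0.1191  0.147 ]]
red [137.4392 238.5255] 255 [[0.3547 0.3616 0.147 ]]
scene jig (array([ 0.5526, -0.0725]), (0.3605453073978424, 0.26139646768569946), np.float32(-0.18627673))
scene w431,221 (array([0.6395, 0.0051]), (0.17476603388786316, 0.02488650381565094), np.float32(-0.18605791))
scene w841,297 (array([ 0.6023, -0.1951]), (0.11172930896282196, 0.0244583822786808), np.float32(-0.1785296))
scene w450,436 (array([ 0.529 , -0.0137]), (0.14672969281673431, 0.11479070782661438), np.float32(-0.32175025))
scene w909,916 (array([ 0.3047, -0.222 ]), (0.11500000953674316, 0.10850000381469727), np.float32(-0.0))
scene yellow [(4921, array([ 0.4967, -0.1517]))]
red [ 25.6135 150.6625] 1123 [[-0.1907 -0.3835  0.147 ]]
red [353.5543 164.7446] 184 [[0.4492 0.2772 0.147 ]]
red [274.2842 271.7842] 190 [[ 0.5797 -0.1257  0.147 ]]
```

```bash
cat >> h.py <<'E'
J=np.array([0.549,-0.071]);YAW=-0.187
def j2w(p): c,s=np.cos(YAW),np.sin(YAW); return J+np.array([[c,-s],[s,c]])@np.array(p)/1000
def w2j(p): c,s=np.cos(YAW),np.sin(YAW); return np.array([[c,s],[-s,c]])@(np.array(p)[:2]-J)*1000
def where():
    o=sensors.get_obs(); q=o['eef_rot']; r=R.from_quat([*q[1:],q[0]]); return o,r
def delta(world,ang=None):
    o,r=where(); d=r.inv().apply(np.array(world)-o['eef_pos'])*1000
    x=r.as_matrix()[:,0]; z=r.as_matrix()[:,2]
    rv=None
    if ang is not None:
        T=np.array([[np.cos(ang),np.sin(ang),0],[np.sin(ang),-np.cos(ang),0],[0,0,-1]]).T
        rv=(r.inv()*R.from_matrix(T)).as_rotvec()
    print('delta mm',d.round(1),'rot',rv,'| now jig',w2j(o['eef_pos']).round(1),'z',o['eef_pos'][2].round(4),'F',o['wrist_force'].round(2),'t',o['time_s'],'toolx ang',np.arctan2(x[1],x[0]).round(4))
E
python3 - <<'E'
from h import *
delta([*j2w((-85,114)),0.15],YAW+3*np.pi/4)
E
```

```text
delta mm [ 473.8 -450.1   81.3] rot [-0.0007 -0.0014 -1.7963] | now jig [-247.4 -519.1] z 0.2306 F [0.14 0.38 0.53] t 0.15 toolx ang 0.3729
```

>>> {"api": "carry_out", "payload": {"deltas": "40 -38 0 0 0 -0.15 0; 80 -76 0 0 0 -0.3 0; 120 -114 0 0 0 -0.45 0; 160 -152 0 0 0 -0.6 0; 200 -190 0 0 0 -0.75 0; 240 -228 0 0 0 -0.9 0; 280 -266 0 0 0 -1.05 0; 320 -304 0 0 0 -1.2 0; 360 -342 10 0 0 -1.35 0; 400 -380 30 0 0 -1.5 0; 440 -418 55 0 0 -1.65 0; 474 -450 80 0 0 -1.796 0"}}

```text
time_s: 1.65
eef_pos: [0.4875, 0.0583, 0.1506]
eef_rot: [0.0, 0.465, 0.885, 0.0]
wrist_force: [0.7, -1.0, -0.8]
opening: 1.004
grasp_force: 0.0
```

>>> {"api": "carry_out", "payload": {"deltas": "0 0 0 0 0 0 0; 0 0 0 0 0 0 0; 0 0 0 0 0 0 0; 0 0 0 0 0 0 0"}}

```text
time_s: 2.15
eef_pos: [0.4873, 0.0552, 0.1521]
eef_rot: [0.001, 0.468, 0.884, 0.0]
wrist_force: [-0.6, -0.3, 0.1]
opening: 1.0
grasp_force: 0.0
```

```bash
cat >> h.py <<'E'
def wrist_plan(z,jo,half=0.13,s=0.0005):
    """plan view of plane z from the fisheye, jig axes: col -> -jig y, row -> -jig x, jo centre in jig mm"""
    o,r=where(); img=vision.camera("wrist"); m=vision.camera_model("wrist"); H=m["hand_eye"]; K=m["K"]
    n=int(2*half/s); v=(half-np.arange(n)*s)*1000
    X,Y=np.meshgrid(v,v,indexing='ij'); c,si=np.cos(YAW),np.sin(YAW); X=(X+jo[0])/1000;Y=(Y+jo[1])/1000
    W=np.stack([J[0]+c*X-si*Y,J[1]+si*X+c*Y,np.full(X.shape,z)],-1).reshape(-1,3)
    T=r.inv().apply(W-o['eef_pos']); P=(T-H[:3,3])@H[:3,:3]
    th=np.arctan2(np.hypot(P[:,0],P[:,1]),P[:,2]); ph=np.arctan2(P[:,1],P[:,0])
    u=K[0,2]+K[0,0]*th*np.cos(ph); w=K[1,2]+K[1,1]*th*np.sin(ph)
    return img,cv2.remap(img,u.reshape(n,n).astype(np.float32),w.reshape(n,n).astype(np.float32),cv2.INTER_CUBIC)
E
python3 - <<'E'
from h import *
delta([*j2w((-85,114)),0.007],YAW+3*np.pi/4)
img,p=wrist_plan(0.015,(0,20),0.2)
cv2.imwrite("pics/w1.png",np.hstack([img,cv2.resize(p,(420,420))])[:,:]) 
v=cv2.resize(np.hstack([img,cv2.resize(p,(420,420))]),(800,343)); cv2.imwrite("pics/w1v.png",v)
cv2.imwrite("pics/wp1.png",p)
E
```

```text
delta mm [  1.9   0.2 145.1] rot [ 0.0011  0.0011 -0.0025] | now jig [-84.  112.5] z 0.1521 F [-0.63 -0.3   0.07] t 2.15 toolx ang 2.1667
```

View pics/w1v.png

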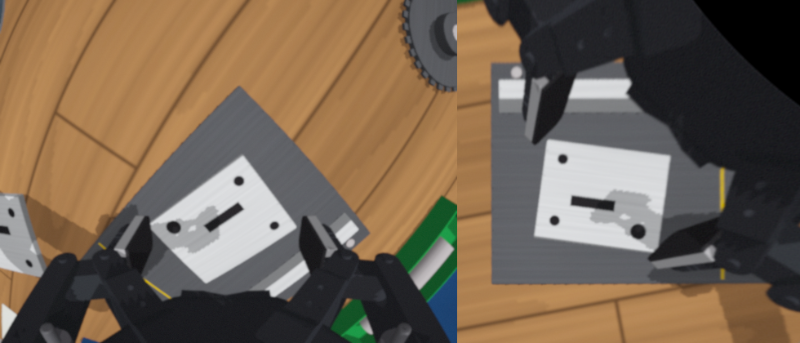

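The rectified wrist view matches the model: base edges fall where expected, and the line is at y≈-89 mm. The plate is at about jig (-32, 53), so I can descend beside its corner.

>>> {"api": "carry_out", "payload": {"deltas": "2 0 30 0 0 0 0; 2 0 60 0 0 0 0; 2 0 90 0 0 0 0; 2 0 115 0 0 0 0; 2 0 130 0 0 0 0; 2 0 138 0 0 0 0; 2 0 138 0 0 0 0; 2 0 140 0 0 0 0; 2 0 140 0 0 0 0; 2 0 140 0 0 0 0"}}

```text
time_s: 3.45
eef_pos: [0.4862, 0.0579, 0.0117]
eef_rot: [0.0, 0.467, 0.884, 0.0]
wrist_force: [-0.9, 0.1, 0.4]
opening: 1.001
grasp_force: 0.0
```

>>> {"api": "carry_out", "payload": {"deltas": "0 0 2 0 0 0 0; 0 0 2 0 0 0 0; 0 0 2 0 0 0 0"}}

```text
time_s: 3.82
eef_pos: [0.4858, 0.0579, 0.0092]
eef_rot: [-0.0, 0.467, 0.884, -0.0]
wrist_force: [-0.3, -0.5, 0.6]
opening: 0.999
grasp_force: 0.0
```

>>> {"api": "carry_out", "payload": {"deltas": "0 0 2 0 0 0 0; 0 0 2 0 0 0 0; 0 0 3 0 0 0 0; 0 0 3 0 0 0 0; 0 0 3 0 0 0 0"}}

```text
time_s: 4.45
eef_pos: [0.4859, 0.0579, 0.0063]
eef_rot: [0.0, 0.467, 0.884, -0.0]
wrist_force: [-0.0, -0.1, 0.4]
opening: 1.002
grasp_force: 0.0
```

```bash
python3 - <<'E'
from h import *
delta([*j2w((-65,114)),0.006],YAW+3*np.pi/4)
E
```

```text
delta mm [-15.5  14.2   0.3] rot [ 0.      0.     -0.0004] | now jig [-86.  114.9] z 0.0063 F [-0.02 -0.1   0.37] t 4.45 toolx ang 2.1688
```

>>> {"api": "carry_out", "payload": {"deltas": "-3 3 0 0 0 0 0; -6 6 0 0 0 0 0; -9 9 0 0 0 0 0; -12 12 0 0 0 0 0; -15 15 0 0 0 0 0; -17 17 0 0 0 0 0; -19 19 0 0 0 0 0; -21 21 0 0 0 0 0; -23 23 0 0 0 0 0; -25 25 0 0 0 0 0; -27 27 0 0 0 0 0; -28 28 0 0 0 0 0"}}

```text
time_s: 5.95
eef_pos: [0.525, 0.0504, 0.0063]
eef_rot: [0.0, 0.467, 0.884, 0.0]
wrist_force: [-2.0, 1.6, 1.0]
opening: 1.005
grasp_force: 1.2
```

```bash
python3 - <<'E'
from h import *
delta([*j2w((-22,114)),0.006],YAW+3*np.pi/4)
E
```

```text
delta mm [-17.6  16.5   0.3] rot [ 0.0002  0.0001 -0.0004] | now jig [-46.1 114.9] z 0.0063 F [-2.01  1.62  1.05] t 5.95 toolx ang 2.1688
```

>>> {"api": "carry_out", "payload": {"deltas": "-1.5 1.5 0 0 0 0 0; -3 3 0 0 0 0 0; -4.5 4.5 0 0 0 0 0; -6 6 0 0 0 0 0; -7.5 7.5 0 0 0 0 0; -9 9 0 0 0 0 0; -10.5 10.5 0 0 0 0 0; -12 12 0 0 0 0 0; -13 13 0 0 0 0 0; -14 14 0 0 0 0 0; -15 15 0 0 0 0 0"}}

```text
time_s: 7.32
eef_pos: [0.5429, 0.047, 0.0056]
eef_rot: [-0.003, 0.468, 0.884, -0.001]
wrist_force: [-11.2, 2.1, 6.2]
opening: 0.997
grasp_force: 5.8
```

>>> {"api": "carry_out", "payload": {"deltas": "-0.5 0.5 0 0 0 0 0; -1 1 0 0 0 0 0; -1.5 1.5 0 0 0 0 0; -2 2 0 0 0 0 0; -2 2 0 0 0 0 0"}}

```text
time_s: 7.95
eef_pos: [0.5432, 0.047, 0.0052]
eef_rot: [-0.005, 0.468, 0.884, -0.002]
wrist_force: [-17.2, 3.1, 12.6]
opening: 0.999
grasp_force: 8.4
```

```bash
python3 - <<'E'
from h import *
delta([*j2w((-18,114)),0.006],YAW+3*np.pi/4)
img,p=wrist_plan(0.025,(10,40),0.15)
cv2.imwrite("pics/w2.png",img)
cv2.imwrite("pics/w2v.png",np.hstack([cv2.resize(img,(460,345)),cv2.resize(p,(340,345))]))
E
```

```text
delta mm [-7.4  6.2 -0.9] rot [-0.0085 -0.0076 -0.0008] | now jig [-27.6 114.9] z 0.0052 F [-17.19   3.13  12.56] t 7.95 toolx ang 2.1684
```

View pics/w2v.png

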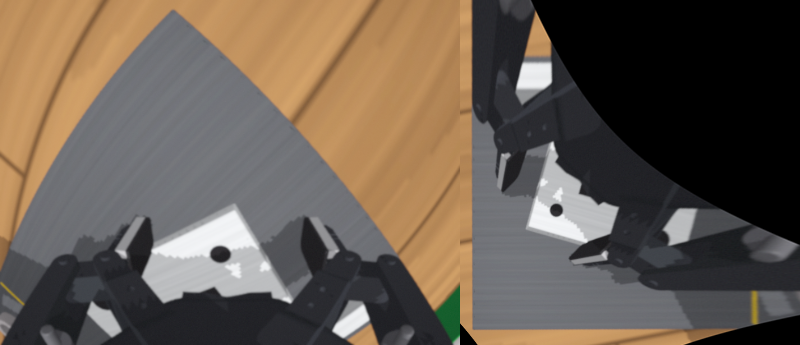

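The push jammed. Pushing above the plate's centre increased its skew to about -14° and set its far corner against the fence, and the force reached 17 N. I'll back off, shut the gripper and push at the plate's -y end instead.

>>> {"api": "carry_out", "payload": {"deltas": "5 -5 0 0 0 0 0; 12 -12 0 0 0 0 0; 22 -22 0 0 0 0 0; 28 -28 -10 0 0 0 0.5; 28 -28 -30 0 0 0 1; 28 -28 -35 0 0 0 1; 28 -28 -35 0 0 0 1; 28 -28 -35 0 0 0 1"}}

```text
time_s: 9.0
eef_pos: [0.5091, 0.0534, 0.0408]
eef_rot: [-0.0, 0.467, 0.884, -0.0]
wrist_force: [-0.2, -0.3, 0.2]
opening: -0.004
grasp_force: 0.0
```

```bash
python3 - <<'E'
from h import *
delta([*j2w((-102,16)),0.019],YAW+3*np.pi/4)
o=sensors.get_obs();print(o['opening'])
E
```

```text
delta mm [-41.9 -97.9  21.9] rot [-0.0005 -0.0004 -0.0004] | now jig [-62.3 114.8] z 0.0408 F [-0.15 -0.32  0.2 ] t 9.0 toolx ang 2.1688
-0.0036409849767190233
```

>>> {"api": "carry_out", "payload": {"deltas": "-5 -25 0 0 0 0 1; -18 -50 0 0 0 0 1; -30 -75 0 0 0 0 1; -42 -98 0 0 0 0 1; -42 -98 0 0 0 0 1; -42 -98 12 0 0 0 1; -42 -98 20 0 0 0 1; -42 -98 22 0 0 0 1; -42 -98 22 0 0 0 1"}}

```text
time_s: 10.12
eef_pos: [0.452, -0.0361, 0.0189]
eef_rot: [-0.0, 0.467, 0.884, -0.0]
wrist_force: [0.8, -0.5, 0.2]
opening: 0.002
grasp_force: 0.0
```

>>> {"api": "carry_out", "payload": {"deltas": "-3 3 0 0 0 0 1; -6 6 0 0 0 0 1; -9 9 0 0 0 0 1; -11 11 0 0 0 0 1; -13 13 0 0 0 0 1; -15 15 0 0 0 0 1; -17 17 0 0 0 0 1; -18.5 18.5 0 0 0 0 1; -20 20 0 0 0 0 1; -21.5 21.5 0 0 0 0 1; -23 23 0 0 0 0 1"}}

```text
time_s: 11.5
eef_pos: [0.4838, -0.0425, 0.019]
eef_rot: [-0.0, 0.467, 0.884, -0.0]
wrist_force: [-3.1, -1.1, -1.5]
opening: -0.0
grasp_force: 1.3
```

```bash
python3 - <<'E'
from h import *
delta([*j2w((-58,16)),0.019],YAW+3*np.pi/4)
E
```

```text
delta mm [-7.9  8.1  0. ] rot [-0.0006 -0.0006 -0.0004] | now jig [-69.3  15.8] z 0.019 F [-3.08 -1.1  -1.49] t 11.5 toolx ang 2.1688
```

>>> {"api": "carry_out", "payload": {"deltas": "-1 1 0 0 0 0 1; -2 2 0 0 0 0 1; -3 3 0 0 0 0 1; -4 4 0 0 0 0 1; -4.7 4.7 0 0 0 0 1; -5.4 5.4 0 0 0 0 1; -5.4 5.4 0 0 0 0 1"}}

```text
time_s: 12.38
eef_pos: [0.4918, -0.044, 0.0193]
eef_rot: [0.0, 0.467, 0.884, 0.0]
wrist_force: [-3.2, -0.6, -0.2]
opening: 0.001
grasp_force: 1.2
```

>>> {"api": "carry_out", "payload": {"deltas": "-0.7 0.7 0 0 0 0 1; -1.4 1.4 0 0 0 0 1; -1.4 1.4 0 0 0 0 1"}}

```text
time_s: 12.75
eef_pos: [0.4937, -0.0444, 0.0193]
eef_rot: [0.0, 0.467, 0.884, 0.0]
wrist_force: [-3.4, -1.1, 0.5]
opening: -0.002
grasp_force: 1.4
```

>>> {"api": "carry_out", "payload": {"deltas": "-0.7 0.7 0 0 0 0 1; -1.4 1.4 0 0 0 0 1; -1.4 1.4 0 0 0 0 1"}}

```text
time_s: 13.12
eef_pos: [0.4958, -0.0448, 0.0194]
eef_rot: [0.0, 0.467, 0.884, 0.0]
wrist_force: [-2.8, -0.2, -0.9]
opening: 0.003
grasp_force: 1.2
```

```bash
cat >> h.py <<'E'
def fitline(P): v=cv2.fitLine(P.astype(np.float32),cv2.DIST_HUBER,0,.01,.01).ravel(); return v
def plateplan(z=0.025,name="scene"):
    img=vision.camera(name); w,f=warp(name,img,z); return img,w,f
def jigview(name,z,jo=(0,0),half=0.2,s=0.0005):
    img=vision.camera(name); n=int(2*half/s); h=half*1000
    cor=[j2w((jo[0]+a*h,jo[1]+b*h)) for a,b in((1,1),(1,-1),(-1,-1),(-1,1))]
    H=cv2.getPerspectiveTransform(project(name,np.c_[cor,np.full(4,z)]).astype(np.float32),np.float32([[0,0],[n,0],[n,n],[0,n]]))
    return cv2.warpPerspective(img,H,(n,n),flags=cv2.INTER_CUBIC)
E
python3 - <<'E'
from h import *
delta([*j2w((-58,16)),0.019])
img=jigview("scene",0.025,(10,10),0.13); t=jigview("top",0.025,(10,10),0.13)
cv2.imwrite("pics/j3.png",np.hstack([cv2.resize(img,(400,400)),cv2.resize(t,(400,400))]))
E
```

```text
delta mm [ 0.7 -0.5  0.4] rot None | now jig [-57.1  15.9] z 0.0194 F [-2.76 -0.16 -0.93] t 13.125 toolx ang 2.1687
```

View pics/j3.png

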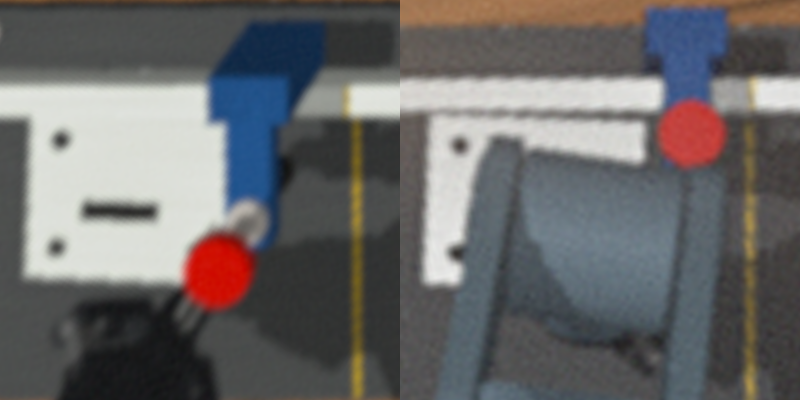

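The plate is almost flush, with about 2° of skew left: its left edge runs from (30,118) to (24,275) in the left panel. I'll keep pushing gently.

>>> {"api": "carry_out", "payload": {"deltas": "-0.7 0.7 0 0 0 0 1; -1.4 1.4 0 0 0 0 1; -1.4 1.4 0 0 0 0 1"}}

```text
time_s: 13.6
eef_pos: [0.4976, -0.0451, 0.0193]
eef_rot: [0.0, 0.467, 0.884, 0.0]
wrist_force: [-3.0, -1.5, -0.0]
opening: -0.001
grasp_force: 1.2
```

>>> {"api": "carry_out", "payload": {"deltas": "-0.7 0.7 0 0 0 0 1; -1.4 1.4 0 0 0 0 1; -1.4 1.4 0 0 0 0 1"}}

```text
time_s: 13.98
eef_pos: [0.4996, -0.0455, 0.0193]
eef_rot: [0.0, 0.467, 0.884, 0.0]
wrist_force: [-2.3, -0.4, -0.4]
opening: -0.002
grasp_force: 1.2
```

>>> {"api": "carry_out", "payload": {"deltas": "-0.4 0.4 0 0 0 0 1; -0.7 0.7 0 0 0 0 1; -0.7 0.7 0 0 0 0 1"}}

```text
time_s: 14.35
eef_pos: [0.5002, -0.0456, 0.0193]
eef_rot: [-0.0, 0.467, 0.884, -0.0]
wrist_force: [-3.9, -2.3, 0.3]
opening: -0.002
grasp_force: 1.8
```

>>> {"api": "carry_out", "payload": {"deltas": "-0.4 0.4 0 0 0 0 1; -0.7 0.7 0 0 0 0 1; -0.7 0.7 0 0 0 0 1"}}

```text
time_s: 14.72
eef_pos: [0.5004, -0.0457, 0.0191]
eef_rot: [-0.001, 0.467, 0.884, -0.0]
wrist_force: [-6.7, -1.5, 2.5]
opening: -0.003
grasp_force: 3.0
```

>>> {"api": "carry_out", "payload": {"deltas": "-0.4 0.4 0 0 0 0 1; -0.7 0.7 0 0 0 0 1; -0.7 0.7 0 0 0 0 1"}}

```text
time_s: 15.1
eef_pos: [0.5006, -0.0457, 0.0189]
eef_rot: [-0.002, 0.467, 0.884, -0.001]
wrist_force: [-8.3, -1.6, 3.7]
opening: 0.0
grasp_force: 4.3
```

>>> {"api": "carry_out", "payload": {"deltas": "4 -4 0 0 0 0 1; 12 -12 0 0 0 0 1; 25 -25 -5 0 0 0 1; 45 -45 -30 0 0 0 0.5; 45 -45 -45 0 0 0 0; 60 -35 -45 0 0 0 0; 60 -35 -45 0 0 0 0"}}

```text
time_s: 15.98
eef_pos: [0.4405, -0.0158, 0.065]
eef_rot: [0.001, 0.467, 0.884, 0.0]
wrist_force: [-0.0, -0.2, -1.0]
opening: 0.849
grasp_force: 0.0
```

```bash
cat > meas.py <<'E'
from h import *
def plate(name,z=0.025,jo=(10,10)):
    w=jigview(name,z,jo,0.13); hsv=cv2.cvtColor(w,cv2.COLOR_BGR2HSV)
    pj=lambda rc:np.c_[jo[0]+130-rc[:,0]*.5, jo[1]+130-rc[:,1]*.5]
    m=((hsv[...,1]<60)&(hsv[...,2]>140)).astype(np.uint8)
    E=lambda s:pj(np.array(s,float))
    return w,m,E
def fit(p,ax):  # fit p[:,ax] as line of other coord, robust
    a=p[:,1-ax];b=p[:,ax]; k=np.ones(len(a),bool)
    for _ in range(5):
        c=np.polyfit(a[k],b[k],1); r=b-np.polyval(c,a); k=abs(r)<max(1,2*r[k].std())
    return c,k.sum()
E
python3 - <<'E'
from meas import *
delta([*j2w((-58,16)),0.019])
for n in("scene","top"):
    w,m,E=plate(n); cv2.imwrite(f"pics/p4{n}.png",w)
    b=[x for x in blobs(m,3000)]
    for mm,st,c in b: print(n,'blob',st,'jig',E([c[::-1]])[0])
E
python3 -c "
import cv2,numpy as np
cv2.imwrite('pics/p4.png',np.hstack([cv2.resize(cv2.imread('pics/p4%s.png'%n),(400,400)) for n in('scene','top')]))"
```

```text
delta mm [-54.4  28.7  46.1] rot None | now jig [-116.9   34.1] z 0.065 F [-0.02 -0.24 -1.04] t 15.975 toolx ang 2.1702
scene blob [ 392  105  128   50 4649] jig [ 75.322 -92.706]
scene blob [    0   106   333   258 62988] jig [25.9663 62.9293]
top blob [    0    99   346   271 68122] jig [32.4025 54.0146]
top blob [ 406  100  114   47 4432] jig [ 78.5332 -93.2837]
```

View pics/p4.png

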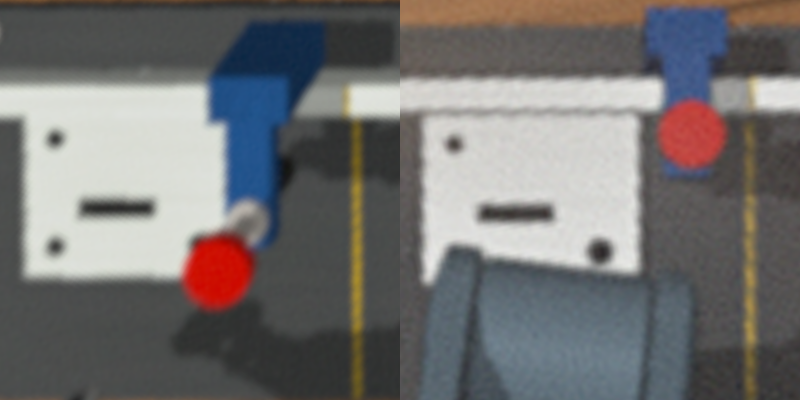

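Both panels show the plate square and flush. Its trailing edge is at y≈126 mm, so the slide is about 76 mm. Next I'll straddle its near corner, one finger on each edge.

>>> {"api": "carry_out", "payload": {"deltas": "1 25 0 0 0 0 0; 2 55 0 0 0 0 0; 3 85 0 0 0 0 0; 4 110 0 0 0 0 0; 4 119 0 0 0 0 0; 4 119 15 0 0 0 0; 4 119 35 0 0 0 0; 4 119 50 0 0 0 0; 4 119 58 0 0 0 0; 4 119 58 0 0 0 0; 4 119 58 0 0 0 0"}}

```text
time_s: 17.45
eef_pos: [0.5362, 0.0541, 0.0068]
eef_rot: [0.0, 0.467, 0.884, 0.0]
wrist_force: [-0.3, -0.3, 0.0]
opening: 0.996
grasp_force: 0.0
```

```bash
python3 - <<'E'
from h import *
delta([*j2w((-18,103.4)),0.0065],YAW+3*np.pi/4)
img,p=wrist_plan(0.025,(-10,110),0.1)
cv2.imwrite("pics/p5.png",p)
E
```

```text
delta mm [-24.7   0.6   0.3] rot [ 0.0007  0.0006 -0.0004] | now jig [-35.9 120.5] z 0.0068 F [-0.3  -0.27  0.04] t 17.45 toolx ang 2.1688
```

View pics/p5.png

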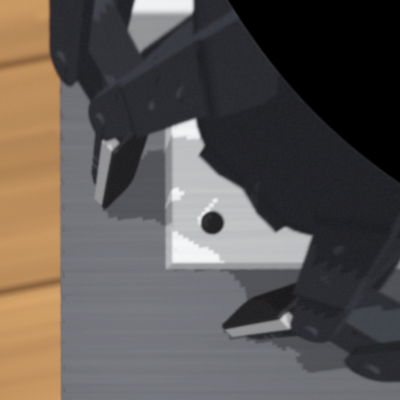

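The view shows both fingers clear, straddling the square plate's corner at (168,268). I'll close on the robot-side edge first.

>>> {"api": "carry_out", "payload": {"deltas": "-3 3 0 0 0 0 0; -6 6 0 0 0 0 0; -8 8 0 0 0 0 0; -10 10 0 0 0 0 0; -11 11 0 0 0 0 0; -12 12 0 0 0 0 0; -12.5 12.5 0 0 0 0 0; -12.5 12.5 0 0 0 0 0"}}

```text
time_s: 18.5
eef_pos: [0.553, 0.0509, 0.0062]
eef_rot: [-0.0, 0.467, 0.884, -0.0]
wrist_force: [-0.3, 0.5, -0.2]
opening: 1.0
grasp_force: 0.0
```

>>> {"api": "carry_out", "payload": {"deltas": "-0.4 0.4 0 0 0 0 0; -0.8 0.8 0 0 0 0 0; -0.8 0.8 0 0 0 0 0"}}

```text
time_s: 18.88
eef_pos: [0.5535, 0.0508, 0.0061]
eef_rot: [-0.001, 0.467, 0.884, -0.0]
wrist_force: [-3.4, -0.6, 1.0]
opening: 1.0
grasp_force: 1.4
```

>>> {"api": "carry_out", "payload": {"deltas": "-1.4 -1 0 0 0 0 0; -2.8 -2.2 0 0 0 0 0; -4.3 -3.7 0 0 0 0 0; -5.8 -5.2 0 0 0 0 0; -7.3 -6.7 0 0 0 0 0; -8.8 -8.2 0 0 0 0 0; -10.3 -9.7 0 0 0 0 0; -11.8 -11.2 0 0 0 0 0; -13.3 -12.7 0 0 0 0 0"}}

```text
time_s: 20.0
eef_pos: [0.5504, 0.0329, 0.0059]
eef_rot: [-0.001, 0.468, 0.884, 0.0]
wrist_force: [-4.2, 4.2, 0.1]
opening: 1.001
grasp_force: 2.1
```

```bash
python3 - <<'E'
from h import *
o,r=where();F=o['wrist_force'];c,s=np.cos(YAW),np.sin(YAW);print('Fjig',c*F[0]+s*F[1],-s*F[0]+c*F[1])
delta([*j2w((-18,103.4)),0.0065],YAW+3*np.pi/4)
E
```

```text
Fjig -4.922189329331242 3.3485073156339853
delta mm [ 0.8  0.7 -0.6] rot [-0.0007 -0.0014 -0.0006] | now jig [-17.9 102.3] z 0.0059 F [-4.21  4.21  0.06] t 20.0 toolx ang 2.1686
```

>>> {"api": "carry_out", "payload": {"deltas": "-1.5 -1.5 0 0 0 0 0; -3 -3 0 0 0 0 0; -4.5 -4.5 0 0 0 0 0; -6.2 -6.2 0 0 0 0 0; -8 -8 0 0 0 0 0; -9.8 -9.8 0 0 0 0 0; -11.6 -11.6 0 0 0 0 0; -13.4 -13.4 0 0 0 0 0; -15.2 -15.2 0 0 0 0 0; -17 -17 0 0 0 0 0; -18.8 -18.8 0 0 0 0 0; -20.6 -20.6 0 0 0 0 0"}}

```text
time_s: 21.5
eef_pos: [0.545, 0.0045, 0.0059]
eef_rot: [-0.001, 0.467, 0.884, 0.0]
wrist_force: [-3.3, 4.5, -0.0]
opening: 0.995
grasp_force: 2.8
```

```bash
python3 - <<'E'
from h import *
o,r=where();F=o['wrist_force'];c,s=np.cos(YAW),np.sin(YAW);print('Fjig',c*F[0]+s*F[1],-s*F[0]+c*F[1])
delta([*j2w((-18,27.7)),0.0065],YAW+3*np.pi/4)
E
```

```text
Fjig -4.043412349110173 3.8101032663609558
delta mm [-32.3 -32.4  -0.6] rot [-0.0004 -0.0016 -0.0005] | now jig [-17.9  73.4] z 0.0059 F [-3.26  4.5  -0.04] t 21.5 toolx ang 2.1687
```

>>> {"api": "carry_out", "payload": {"deltas": "-1.8 -1.8 0 0 0 0 0; -3.8 -3.6 0 0 0 0 0; -5.8 -5.6 0 0 0 0 0; -7.8 -7.6 0 0 0 0 0; -9.8 -9.6 0 0 0 0 0; -11.8 -11.6 0 0 0 0 0; -13.8 -13.6 0 0 0 0 0; -15.8 -15.6 0 0 0 0 0; -17.8 -17.6 0 0 0 0 0; -19.8 -19.6 0 0 0 0 0; -21.8 -21.6 0 0 0 0 0; -23.2 -23 0 0 0 0 0"}}

```text
time_s: 23.0
eef_pos: [0.539, -0.0277, 0.0059]
eef_rot: [-0.001, 0.467, 0.884, 0.0]
wrist_force: [-2.5, 5.3, -0.3]
opening: 1.001
grasp_force: 2.8
```

```bash
python3 - <<'E'
from meas import *
o,r=where();F=o['wrist_force'];c,s=np.cos(YAW),np.sin(YAW);print('Fjig',c*F[0]+s*F[1],-s*F[0]+c*F[1])
delta([*j2w((-18,27.7)),0.0065],YAW+3*np.pi/4)
a=jigview("scene",0.025,(10,-60),0.08,0.0004);b=jigview("top",0.025,(10,-60),0.08,0.0004)
cv2.imwrite("pics/p6.png",np.hstack([a,b]))
E
```

```text
Fjig -3.392512657761765 4.719782525559365
delta mm [-9.1 -9.3 -0.6] rot [-0.0005 -0.0017 -0.0005] | now jig [-17.8  40.7] z 0.0059 F [-2.46  5.27 -0.33] t 23.0 toolx ang 2.1687
```

View pics/p6.png

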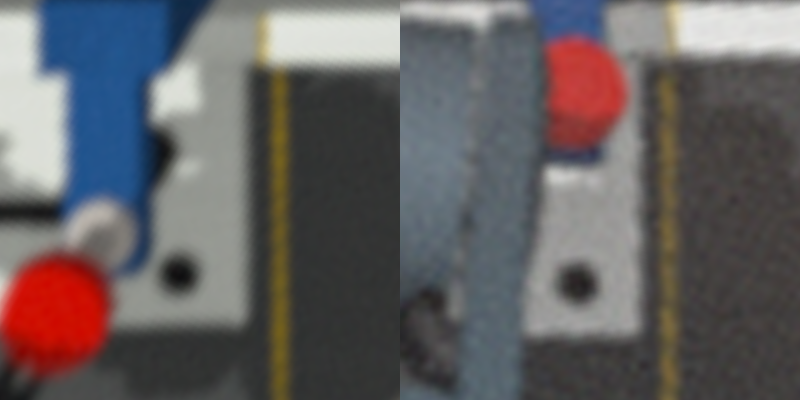

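The gap is about 10–11 mm: the leading edge is at col 249 and the line at col 281 (scene), against 642 and 668 (top). I'll slide 8 mm more and measure again.

>>> {"api": "carry_out", "payload": {"deltas": "-1 -0.7 0 0 0 0 0; -2 -1.7 0 0 0 0 0; -3 -2.7 0 0 0 0 0; -4 -3.6 0 0 0 0 0; -5 -4.5 0 0 0 0 0; -6 -5.4 0 0 0 0 0; -6 -5.4 0 0 0 0 0"}}

```text
time_s: 23.98
eef_pos: [0.5377, -0.0354, 0.0058]
eef_rot: [-0.001, 0.468, 0.884, 0.0]
wrist_force: [-4.2, 5.8, 0.2]
opening: 1.002
grasp_force: 3.1
```

```bash
cat >> meas.py <<'E'
def gap(name,x0,x1):
    """leading edge (z 25 mm) and line (z 15 mm) from averaged row profiles, jig y in mm, over jig x in [x0,x1]"""
    S=.2; res=[]
    fr=[]
    for z,kind in((.025,'edge'),(.015,'line')):
        P=[jigview(name,z,(10,-70),0.06,S/1000) for _ in range(3)]
        w=np.mean(P,0); r0,r1=int((70-x1)/S),int((70-x0)/S); seg=w[r0:r1].mean(0); y=-70+60-np.arange(seg.shape[0])*S
        if kind=='edge':
            g=cv2.GaussianBlur(seg.mean(1)[None],(0,0),3).ravel(); d=np.gradient(g); k=(y<-70)&(y>-92)
            i=np.where(k)[0][np.argmin(d[k])]; res.append(y[i]); prof=g[k][::8]
        else:
            q=seg[:,2]-seg[:,0]; k=(y<-78)&(y>-98); v=np.clip(q[k]-np.percentile(q[k],40)-4,0,None); res.append((v*y[k]).sum()/v.sum())
    print(name,'edge',round(res[0],2),'line',round(res[1],2),'gap',round(res[0]-res[1],2),prof.round(0))
E
python3 - <<'E'
from meas import *
o,r=where();F=o['wrist_force'];c,s=np.cos(YAW),np.sin(YAW);print('Fjig',c*F[0]+s*F[1],-s*F[0]+c*F[1])
delta([*j2w((-18,27.7)),0.0065],YAW+3*np.pi/4)
for n in("scene","top"):
    for a,b in((-35,-10),(20,45)): gap(n,a,b)
E
```

```text
Fjig -5.193793967507224 4.955481869984923
delta mm [-3.4 -3.8 -0.7] rot [-0.0008 -0.0023 -0.0006] | now jig [-17.7  32.8] z 0.0058 F [-4.18  5.83  0.23] t 23.975 toolx ang 2.1686
scene edge -86.0 line -89.37 gap 3.37 [143. 147. 149. 149. 150. 150. 150. 148. 141. 127. 108.  90.  80.  77.]
scene edge -85.8 line -89.17 gap 3.37 [147. 147. 148. 148. 148. 148. 148. 145. 138. 123. 105.  89.  81.  80.]
top edge -82.6 line -88.78 gap 6.18 [152. 155. 155. 156. 156. 156. 152. 141. 124. 108.  95.  85.  77.  72.]
top edge -82.4 line -88.63 gap 6.23 [148. 150. 151. 153. 153. 152. 148. 137. 121. 107.  96.  88.  80.  74.]
```

>>> {"api": "carry_out", "payload": {"deltas": "-0.7 -0.7 0 0 0 0 0; -1.4 -1.4 0 0 0 0 0; -2.1 -2.1 0 0 0 0 0; -2.8 -2.8 0 0 0 0 0; -2.8 -2.8 0 0 0 0 0"}}

```text
time_s: 25.8
eef_pos: [0.537, -0.0393, 0.0059]
eef_rot: [-0.001, 0.467, 0.884, 0.0]
wrist_force: [-4.2, 5.6, 0.9]
opening: 1.0
grasp_force: 3.3
```

```bash
python3 - <<'E'
from meas import *
delta([*j2w((-18,27.7)),0.0065],YAW+3*np.pi/4)
for n in("scene","top"):
    for a,b in((-35,-10),(20,45)): gap(n,a,b)
def L(n):
    v=np.mean([jigview(n,0.015,(10,-75),0.06,0.0003) for _ in range(6)],0).astype(np.uint8); return v
cv2.imwrite("pics/p7.png",np.hstack([L("scene"),L("top")]))
E
```

```text
delta mm [-0.6 -1.1 -0.6] rot [-0.0007 -0.0022 -0.0005] | now jig [-17.7  28.9] z 0.0059 F [-4.18  5.63  0.85] t 25.8 toolx ang 2.1687
scene edge -91.8 line -89.71 gap -2.09 [115. 130. 141. 146. 149. 149. 149. 150. 150. 149. 145. 138. 126. 110.]
scene edge -91.8 line -89.53 gap -2.27 [147. 147. 147. 147. 147. 148. 148. 148. 148. 147. 143. 136. 124. 109.]
top edge -88.2 line -89.25 gap 1.05 [129. 141. 149. 153. 154. 156. 157. 157. 156. 150. 136. 117.  96.  79.]
top edge -88.0 line -89.46 gap 1.46 [149. 150. 151. 151. 151. 151. 153. 155. 155. 150. 136. 116.  94.  77.]
```

View pics/p7.png

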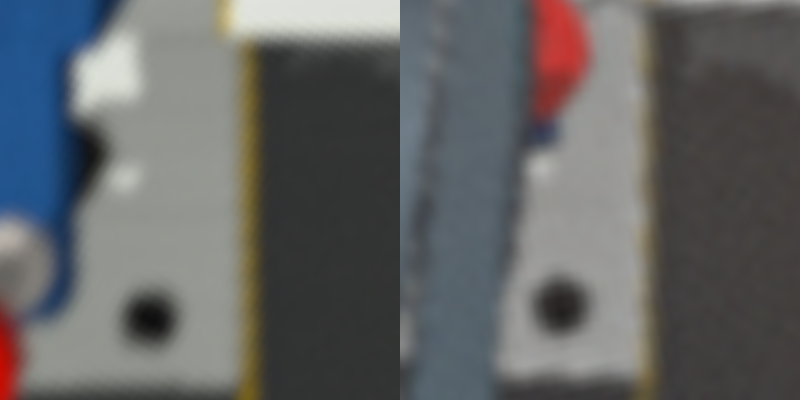

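Both views show the plate's lower edge just reaching the yellow line: edge about col 240, line centre about col 249 at 0.3 mm/px. I'll measure how much of the line is covered.

```bash
python3 - <<'E'
from meas import *
S=.2
for n in("scene","top"):
    w=np.mean([jigview(n,0.015,(-40,-90),0.06,S/1000) for _ in range(6)],0)
    for a,b in((-30,-5),(0,15),(-75,-52)):
        seg=w[int((20-b)/S):int((20-a)/S)].mean(0); y=-30-np.arange(len(seg))*S; k=(y<-80)&(y>-98)
        q=(seg[:,2]-seg[:,0])[k]; q=q-np.median(q[-15:]); g=seg[:,1][k]; yy=y[k]
        v=np.clip(q-3,0,None)
        print(n,(a,b),'yellow mass',(v.sum()*S).round(1),'centre',((v*yy).sum()/v.sum()).round(2),'peak',q.max().round(0),yy[q.argmax()].round(1))
        print('  q',q[25:70:3].round(0),'\n  g',g[25:70:3].round(0),'y',yy[25].round(1),'..step .6')
E
```

```text
scene (-30, -5) yellow mass 321.2 centre -89.5 peak 54.0 -89.8
  q [14. 19. 25. 32. 39. 45. 50. 53. 54. 52. 47. 41. 33. 25. 18.] 
  g [141. 137. 133. 128. 124. 118. 113. 107. 100.  93.  85.  78.  71.  65.
  60.] y -85.2 ..step .6
scene (0, 15) yellow mass 355.9 centre -89.31 peak 59.0 -89.6
  q [17. 22. 29. 37. 44. 51. 56. 59. 59. 56. 50. 43. 34. 25. 17.] 
  g [140. 136. 132. 128. 123. 117. 111. 105.  98.  91.  83.  76.  69.  63.
  59.] y -85.2 ..step .6
scene (-75, -52) yellow mass 433.0 centre -89.15 peak 70.0 -89.2
  q [25. 34. 44. 53. 61. 66. 69. 69. 67. 61. 54. 45. 36. 27. 19.] 
  g [70. 74. 79. 83. 86. 89. 90. 89. 88. 84. 80. 75. 70. 65. 61.] y -85.2 ..step .6
top (-30, -5) yellow mass 100.8 centre -89.49 peak 20.0 -89.2
  q [ 6.  9. 12. 14. 17. 18. 19. 20. 19. 18. 17. 15. 12.  9.  7.] 
  g [154. 151. 146. 141. 134. 126. 118. 109. 101.  93.  86.  79.  73.  69.
  66.] y -85.2 ..step .6
top (0, 15) yellow mass 81.2 centre -89.65 peak 17.0 -89.4
  q [ 4.  6.  9. 12. 14. 16. 17. 17. 17. 16. 15. 13. 11.  8.  6.] 
  g [154. 151. 147. 141. 135. 128. 120. 111. 103.  95.  88.  81.  76.  71.
  68.] y -85.2 ..step .6
top (-75, -52) yellow mass 330.7 centre -88.37 peak 54.0 -88.2
  q [30. 38. 45. 50. 53. 54. 52. 49. 44. 38. 32. 26. 20. 14. 10.] 
  g [81. 86. 90. 94. 96. 96. 95. 92. 89. 85. 81. 77. 73. 69. 66.] y -85.2 ..step .6
```

Scene shows about 0.55 mm of the line covered, and top about 0.95 mm after parallax. That leaves about 0.4 mm to the line's centre, so I'll nudge the plate that far and retreat diagonally.

>>> {"api": "carry_out", "payload": {"deltas": "-0.2 -0.2 0 0 0 0 0; -0.3 -0.3 0 0 0 0 0; -0.3 -0.3 0 0 0 0 0"}}

```text
time_s: 28.58
eef_pos: [0.5369, -0.0396, 0.0058]
eef_rot: [-0.001, 0.467, 0.884, 0.0]
wrist_force: [-3.6, 6.3, 0.5]
opening: 0.997
grasp_force: 3.4
```

>>> {"api": "carry_out", "payload": {"deltas": "2 0 0 0 0 0 0; 5 0 0 0 0 0 0; 12 0 0 0 0 0 0; 20 0 0 0 0 0 0; 22 0 -20 0 0 0 0; 22 0 -60 0 0 0 0; 22 0 -120 0 0 0 0.5; 22 0 -170 0 0 0 1; 22 0 -180 0 0 0 1; 22 0 -180 0 0 0 1; 22 0 -180 0 0 0 1; 22 0 -180 0 0 0 1"}}

```text
time_s: 30.08
eef_pos: [0.5244, -0.022, 0.1844]
eef_rot: [-0.002, 0.467, 0.884, -0.0]
wrist_force: [0.8, 0.2, 0.1]
opening: 0.005
grasp_force: 0.0
```

```bash
python3 - <<'E'
from meas import *
S=.2
for n in("scene","top"):
    w=np.mean([jigview(n,0.015,(-40,-90),0.06,S/1000) for _ in range(6)],0)
    for a,b in((-30,-5),(0,15),(-75,-52)):
        seg=w[int((20-b)/S):int((20-a)/S)].mean(0); y=-30-np.arange(len(seg))*S; k=(y<-80)&(y>-98)
        q=(seg[:,2]-seg[:,0])[k]; q=q-np.median(q[-15:]); yy=y[k]
        v=np.clip(q-3,0,None)
        print(n,(a,b),'mass',(v.sum()*S).round(1),'centre',((v*yy).sum()/v.sum()).round(2))
    img=vision.camera(n);h=cv2.cvtColor(img,cv2.COLOR_BGR2HSV)
    red=((h[...,0]<8)|(h[...,0]>172))&(h[...,1]>150)
    for m,st,c in blobs(red,60):
        p=plane(n,c,0.143)[0]
        if abs(w2j(p)).max()<150: print('knob jig',w2j(p),st,c)
    f=np.hstack([jigview(n,0.025,(20,-20),.1,.0005)]); cv2.imwrite(f"pics/p8{n}.png",f)
cv2.imwrite("pics/p8.png",np.hstack([cv2.imread(f"pics/p8{n}.png") for n in("scene","top")]))
delta([*j2w((35,-45)),0.16],YAW+3*np.pi/4)
E
```

```text
scene (-30, -5) mass 311.2 centre -89.55
scene (0, 15) mass 257.3 centre -89.21
scene (-75, -52) mass 680.4 centre -89.11
knob jig [ 36.532 -45.039] [267 264  16  16 200] [274.57 271.09]
top (-30, -5) mass 57.5 centre -89.75
top (0, 15) mass 58.3 centre -89.64
top (-75, -52) mass 498.9 centre -88.42
knob jig [ 30.4757 -49.4773] [303 160   7  12  64] [306.0312 165.8281]
delta mm [-110.   -15.1   26.3] rot [ 0.0001  0.0001 -0.0003] | now jig [-32.1  43.5] z 0.1863 F [ 0.1  -0.1   1.18] t 30.875 toolx ang 2.1689
```

View pics/p8.png

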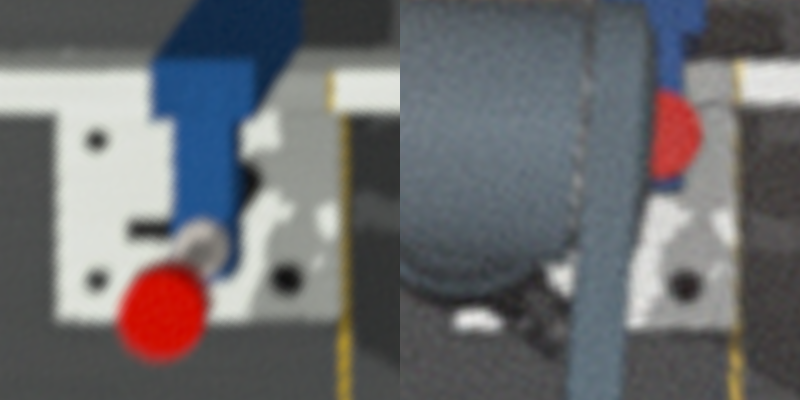

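The plate is square and flush against the fence, its leading edge mid-line (col 341 scene, col 736 top). Next is the knob, at about jig (34, -45).

>>> {"api": "carry_out", "payload": {"deltas": "-20 -3 0 0 0 0 1; -45 -7 0 0 0 0 1; -70 -10 0 0 0 0 1; -95 -14 0 0 0 0 1; -109 -16 0 0 0 0 1; -109 -16 0 0 0 0 1; -109 -16 10 0 0 0 1; -109 -16 20 0 0 0 1; -109 -16 27 0 0 0 1; -109 -16 30 0 0 0 1; -109 -16 30 0 0 0 1; -109 -16 30 0 0 0 1"}}

```text
time_s: 32.38
eef_pos: [0.5739, -0.1215, 0.1567]
eef_rot: [0.0, 0.467, 0.884, 0.0]
wrist_force: [-0.0, 0.2, 0.2]
opening: 0.005
grasp_force: 0.0
```

>>> {"api": "carry_out", "payload": {"deltas": "0 0 1 0 0 0 1; 0 0 2 0 0 0 1; 0 0 3 0 0 0 1; 0 0 4 0 0 0 1; 0 0 5 0 0 0 1; 0 0 6 0 0 0 1; 0 0 7 0 0 0 1; 0 0 8 0 0 0 1; 0 0 8 0 0 0 1"}}

```text
time_s: 33.5
eef_pos: [0.5736, -0.1214, 0.1482]
eef_rot: [-0.0, 0.467, 0.884, -0.0]
wrist_force: [-0.0, -0.2, 0.6]
opening: -0.001
grasp_force: 0.0
```

>>> {"api": "carry_out", "payload": {"deltas": "0 0 1 0 0 0 1; 0 0 2 0 0 0 1; 0 0 3 0 0 0 1; 0 0 4 0 0 0 1; 0 0 5 0 0 0 1; 0 0 5 0 0 0 1"}}

```text
time_s: 34.25
eef_pos: [0.5737, -0.1214, 0.1435]
eef_rot: [0.0, 0.467, 0.884, 0.0]
wrist_force: [-1.5, 0.6, 3.0]
opening: 0.001
grasp_force: 1.5
```

>>> {"api": "carry_out", "payload": {"deltas": "0 0 1 0 0 0 1; 0 0 2 0 0 0 1; 0 0 3 0 0 0 1; 0 0 4 0 0 0 1; 0 0 5 0 0 0 1; 0 0 5 0 0 0 1"}}

```text
time_s: 35.0
eef_pos: [0.5736, -0.1214, 0.1381]
eef_rot: [-0.0, 0.467, 0.884, 0.0]
wrist_force: [-1.2, 0.2, 2.8]
opening: -0.002
grasp_force: 1.1
```

Knob moving at about 3 N. Next to 135 mm, then smaller steps.

>>> {"api": "carry_out", "payload": {"deltas": "0 0 0.7 0 0 0 1; 0 0 1.4 0 0 0 1; 0 0 2.1 0 0 0 1; 0 0 2.8 0 0 0 1; 0 0 3 0 0 0 1; 0 0 3 0 0 0 1"}}

```text
time_s: 35.75
eef_pos: [0.5737, -0.1214, 0.1352]
eef_rot: [0.0, 0.467, 0.884, 0.0]
wrist_force: [-0.9, 0.2, 2.6]
opening: -0.005
grasp_force: 1.6
```

>>> {"api": "carry_out", "payload": {"deltas": "0 0 0.7 0 0 0 1; 0 0 1.4 0 0 0 1; 0 0 2 0 0 0 1; 0 0 2 0 0 0 1"}}

```text
time_s: 36.25
eef_pos: [0.5737, -0.1214, 0.1336]
eef_rot: [0.0, 0.467, 0.884, -0.0]
wrist_force: [-1.9, 0.6, 4.7]
opening: -0.001
grasp_force: 2.8
```

>>> {"api": "carry_out", "payload": {"deltas": "0 0 0.7 0 0 0 1; 0 0 1.4 0 0 0 1; 0 0 2 0 0 0 1; 0 0 2 0 0 0 1"}}

```text
time_s: 36.75
eef_pos: [0.5737, -0.1214, 0.1324]
eef_rot: [0.0, 0.467, 0.884, -0.0]
wrist_force: [-5.5, 2.4, 10.8]
opening: 0.004
grasp_force: 5.5
```

>>> {"api": "carry_out", "payload": {"deltas": "0 0 0.7 0 0 0 1; 0 0 1.4 0 0 0 1; 0 0 2 0 0 0 1; 0 0 2 0 0 0 1"}}

```text
time_s: 37.25
eef_pos: [0.5737, -0.1214, 0.1312]
eef_rot: [0.0, 0.467, 0.884, -0.0]
wrist_force: [-7.8, 2.8, 17.3]
opening: -0.002
grasp_force: 8.3
```

The pad met the plate at a knob height of about 134 mm and now bears with roughly 13 N. I'll lift straight up and check.

>>> {"api": "carry_out", "payload": {"deltas": "0 0 -1 0 0 0 1; 0 0 -3 0 0 0 1; 0 0 -6 0 0 0 1; 0 0 -12 0 0 0 1; 0 0 -25 0 0 0 1; 0 0 -50 0 0 0 1; 20 0 -90 0 0 0 1; 70 0 -110 0 0 0 1; 120 0 -110 0 0 0 1; 160 0 -110 0 0 0 1; 160 0 -110 0 0 0 1"}}

```text
time_s: 38.62
eef_pos: [0.4826, 0.0127, 0.2403]
eef_rot: [0.001, 0.466, 0.885, 0.0]
wrist_force: [-0.1, -0.3, 0.6]
opening: 0.003
grasp_force: 0.0
```

```bash
python3 - <<'E'
from meas import *
a=jigview("scene",0.025,(20,-20),.1,.0005);b=jigview("scene",0.015,(20,-20),.1,.0005)
S=.2
w=np.mean([jigview("scene",0.015,(-40,-90),0.06,S/1000) for _ in range(4)],0)
for r in((-30,-5),(0,15),(-75,-52)):
    seg=w[int((20-r[1])/S):int((20-r[0])/S)].mean(0); y=-30-np.arange(len(seg))*S; k=(y<-80)&(y>-98)
    q=(seg[:,2]-seg[:,0])[k]; q=q-np.median(q[-15:]); v=np.clip(q-3,0,None)
    print(r,'mass',(v.sum()*S).round(1),'centre',((v*y[k]).sum()/v.sum()).round(2))
d=cv2.absdiff(cv2.GaussianBlur(vision.camera("scene"),(0,0),2),cv2.GaussianBlur(cv2.imread("pics/scene0.png"),(0,0),2)).max(2)
print([(st[:4],c.round()) for m,st,c in blobs(d>40,60)])
cv2.imwrite("pics/p9.png",np.hstack([a,vision.camera("scene")[10:410,150:550]]))
E
```

```text
(-30, -5) mass 282.2 centre -89.42
(0, 15) mass 256.4 centre -89.22
(-75, -52) mass 492.2 centre -89.15
[(array([ 0,  0, 84, 86], dtype=int32), array([41., 34.])), (array([172,   0,  33,  13], dtype=int32), array([186.,   5.])), (array([278,   0,  19,  27], dtype=int32), array([286.,  14.])), (array([250,   5,  18,  15], dtype=int32), array([260.,  11.])), (array([233,   7, 104, 189], dtype=int32), array([294.,  99.])), (array([179,  12,  45,  39], dtype=int32), array([198.,  31.])), (array([76, 32, 24, 16], dtype=int32), array([88., 40.])), (array([177,  69,  12,  12], dtype=int32), array([183.,  75.])), (array([198,  81,  68,  65], dtype=int32), array([235., 112.])), (array([ 0, 86, 45, 56], dtype=int32), array([ 19., 110.])), (array([215, 152,  10,  14], dtype=int32), array([221., 159.])), (array([ 98, 163,  26,  14], dtype=int32), array([111., 169.])), (array([  0, 176,  40,  59], dtype=int32), array([ 16., 205.])), (array([ 48, 188,  42,  27], dtype=int32), array([ 70., 201.])), (array([125, 191,  87,  54], dtype=int32), array([169., 216.])), (array([ 70, 205,  63,  39], dtype=int32), array([100., 222.])), (array([  0, 230, 119,  87], dtype=int32), array([ 49., 269.])), (array([262, 241,  66,  39], dtype=int32), array([298., 260.])), (array([119, 247,  87,  83], dtype=int32), array([163., 291.])), (array([245, 274,  44,  41], dtype=int32), array([264., 293.])), (array([285, 280,  28,  20], dtype=int32), array([299., 290.]))]
```

View pics/p9.png

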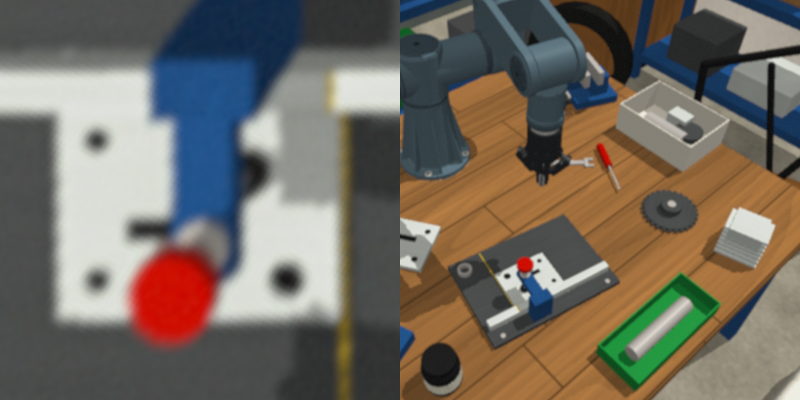

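The plate is square and flush, its edge half covering the line (about 55% visible). The clamp is down on it and nothing else appears moved.

```bash
python3 -c "
from bench import ctrl
print(ctrl.hand_in())"
```

```text
the job is handed in; nothing more can be done
None
```

The job is handed in: the plate is square against the fence with its leading edge on the yellow line, and the clamp foot bears on it (pressed to about 17 N at the knob). My first push towards the fence increased the plate's skew and jammed it at about 17 N, so I backed off and re-squared it before sliding.

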